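Spin the salad spinner with its fold-out crank

TASK

Spin the drops off the basket in the salad spinner (the wide one with the grey wire basket inside, not the narrow hand chopper): swing its folded crank handle up until it stands upright, turn the crank clockwise as seen from above for at least one full turn, then fold the handle flat over the lid again and let go. Do not disturb the chopper's crank.

Things in the scene. Friction and masses are not known exactly. Their poses are not given: they have to be found in the camera images.
- spinner: Salad spinner, fixed by its suction foot: clear bowl, grey wire basket, white lid 180 mm wide, its top 120 mm above the worktop. Origin: centre of underside, on the upright crank axis, z up. Steel crank on the lid: hub 24 mm wide, 15 mm high; arm 13 mm wide, top 12 mm above the lid, pointing along the body's +x at crank 0; at its end, 65 mm from the axis, an 18 mm wide fork 32 mm high.
- spinner_crank (a joint): Angle of the spinner's crank (rad) about the spinner's upright centre axis: 0 at the start, grows clockwise seen from above; 6.28 is one full turn. No stops; friction (about 1 N at the handle) holds it where it is left.
- spinner_handle (a joint): Fold angle (rad): 0 flat (stop), 1.571 upright (stop); stiff, no spring, 1 N at its end moves it. Hinge: level, square to the arm, 65 mm from the crank axis, 150 mm above the worktop. Handle ends 52 mm from the hinge; past the first 12 mm it is a black round sleeve, 20 mm thick, spinning freely on its own axis. Flat, it lies above the arm, from the hinge towards the hub, sides free.
- chopper_grip (a point): Point on the axis of the hand chopper's folded handle, 20 mm from its hinge, 130 mm above the worktop. The chopper is the narrower, lower machine of the same make (104 mm wide, lid top 100 mm above the worktop, crank radius 40 mm), 18 cm or more from the spinner, centre to centre. Leave it alone.

How it is judged:
By the outcome, as a careful person would: the job done as asked, in the order asked, and still so for the second after the job is handed in, with the robot touching nothing.
It also fails if it takes over 54 s, if anything falls off the work surface, if the arm or the gripper's body presses on something with over 40 N, if the wrist force passes 120 N, or if a joint passes its speed limit or range.

ROBOT

A 6-joint arm with a two-finger parallel gripper is mounted at the origin on a cart in front of the work surface, level with it; the furniture and walls round the work are solid. World frame = base frame: x ahead of the robot, y to its left, z up, the work surface at z = 0. Lengths are in m, angles in rad, forces in N, time in s.
With the tool pointing down it reaches from about 0.325 to 0.775 m from the base axis. Payload 5.5 kg.
Tool frame: the origin (TCP) lies between the finger pads; the fingertips stand arm.tcp_to_tips ahead of it and the grasp point (between the pads) lies 8 mm behind it (arm.tcp_to_tips is the distance from the TCP to the fingertips, in m); z points along the fingers, y is the line along which they close (so a half turn about z gives the same grasp; the last joint's range is limited). The gripper opens to 88 mm and grips with 3 to 60 N. Pads are 20 mm wide; open, the fingers measure 115 mm over their backs; the gripper's body (75 mm by 178 mm) begins 61 mm behind the grasp point.
Start: joints at [-1.309, 0.091, 1.231, -0, 1.82, -0.057], TCP at [0.188, -0.57, 0.234] pointing down, gripper open.
Joint ranges: [-2.87, 2.87], [-0.86, 2.18], [0.17, 2.46], [-1.51, 4.65], [0.06, 2.69], [-2.65, 2.65]. Speed limits (rad/s): [2.57, 2.57, 3.01, 3.14, 3.14, 3.14].

INTERFACE

Orientations are given as a unit quaternion [x, y, z, w].
In Python, from station import arm, eyes, models gives the robot as it stands.
- The arm moves only by the tool carry_out, never from a script. Its argument "targets" is a list of rows, each a list of 7 numbers: the opening in per cent of the stroke, from 0 (shut) to 100 (fully open), then the shift along the tool's x, y, z in cm, then the turn, a rotation vector about the tool's x, y, z in rad. In form: [[claw, tx, ty, tz, ax, ay, az], ...]. A call has 1 to 8 rows; each row shifts and turns the commanded pose from where the row before left it, along the tool's axes as they then stand; what a row does not reach is not made up. A row lasts 1/10 s, in which the tool goes at most 50 mm and 8.59 degrees, less where a joint would pass 70% of its speed; a pose out of reach is approached as far as the arm can. A call with a gripper value outside its range is refused whole. The fingers move at their own pace and stop on an object; "force" is the grip in N (left out, the last holds). Time passes only in rows, so rows that do not move let the fingers close. It gives the time, the measured TCP pose, the force, the opening and the grip force at its end, in the units of the state.
- arm.get_obs(): the state, without advancing time (a new reading comes with each control period).
- eyes.camera(name): name is "scene" or "side" or "wrist"; returns a dict with "pixels" (384x512x3 uint8, red, green, blue), "intrinsics" (3x3 intrinsics, pixels), "extrinsics" (4x4, takes a point from camera to world coordinates). Camera axes: x right, y up, looking along -z (the intrinsics and any distortion apply to the point x, -y, -z); pixel columns grow to the right and rows downward; lengths in m; the calibration is good to about 2 mm. A picture is of the moment at which its call begins. There is no depth.
- arm.close_job(): hands the job in; it is judged then, once.
Trained networks look in a picture, given as the dict that the camera call returned (one of the last four; its "shot" number tells which), for a name from the list of things; names that differ only in an ending like _2 or _b are one class to them, and where a whole thing is asked for, a point or a joint stands for the part that bears it (a point fixed in the world has none). Each returns a list of dicts, best first, with "score" (0 to 1); they miss things now and then, are a little off and sometimes report something else, mostly with a low value. They report only what shows in the picture. A call takes as long as a camera call.
- models.search_frame(label, picture): "extent" ([centre column, centre row, width, height] as shares, 0 to 1, of the picture: columns of its width, rows of its height, round what is visible of it).
- models.masks_of(label, picture): "pixels" (384x512 bool, what is visible of it) and "extent" ([centre column, centre row, width, height] as shares, 0 to 1, of the picture: columns of its width, rows of its height, round what is visible of it).
The state is a dict: "time_s": time; "joint_pos": joint angles; "qvel": joint speeds; "joint_torque": joint torques, N m; "tool_pos": TCP position; "ee_rot": TCP orientation; "contact_force": force on the tool from outside, world axes, zero at the start; "ft_torque": the same for the moment, N m; "grip_width": opening from 0.0 (shut) to 1.0 (fully open); "gripper_force": force on a finger pad.
Only numpy, scipy, OpenCV 4.12 (cv2) and the standard library are available. Lean on these libraries where they do the work, as an engineer would, in place of code of your own. Each camera call takes 0.05 s, during which the arm holds its last target. There are 200 camera calls.

## Working session

There is one attempt and no reset: what is moved stays moved. The work goes in short steps, Python scripts to look and compute and a tool call to move; the robot and the scene stay as the last step left them, time stands still between calls to the robot, and variables do not carry over. Pictures are saved under pics/ and viewed, at most 10 in all, crops included, and the job is handed in when it is done.

Besides the shell and the picture viewer there is one more tool, called after "Call:" in YAML: its name, and indented under it one key for each argument. carry_out: Moves the arm, as the interface text tells. Its arguments: {"type":"object","properties":{"targets":{"type":"array"},"force":{"type":"number"}},"required":["targets"]}

```bash
mkdir -p pics; ls
cat > h.py <<'E'
import numpy as np, cv2
from station import arm, eyes, models
from scipy.spatial.transform import Rotation as R
def ray(c,u,v):
    K=np.array(c["intrinsics"]);E=np.array(c["extrinsics"])
    d=np.array([(u-K[0,2])/K[0,0],-(v-K[1,2])/K[1,1],-1.0])
    return E[:3,3],E[:3,:3]@d
def atz(c,u,v,z):
    o,d=ray(c,u,v);return o+d*(z-o[2])/d[2]
def proj(c,P):
    K=np.array(c["intrinsics"]);E=np.array(c["extrinsics"])
    p=E[:3,:3].T@(np.array(P)-E[:3,3]);return K[0,0]*p[0]/-p[2]+K[0,2],K[1,1]*p[1]/p[2]+K[1,2]
def tri(rs):
    A=np.zeros((3,3));b=np.zeros(3)
    for o,d in rs:
        d=d/np.linalg.norm(d);M=np.eye(3)-np.outer(d,d);A+=M;b+=M@o
    return np.linalg.solve(A,b)
def save(c,n): cv2.imwrite("pics/"+n,cv2.cvtColor(c["pixels"],cv2.COLOR_RGB2BGR))
E
python3 - <<'E'
from h import *
print(arm.get_obs(), arm.tcp_to_tips)
ims=[]
for n in("scene","side"):
    c=eyes.camera(n); ims.append(c["pixels"]);print(n,c.keys(),c["extrinsics"])
    for l in("spinner","spinner_handle","chopper_grip"):
        for r in models.search_frame(l,c)[:2]:
            e=r["extent"];print(l,round(r["score"],2),np.round([e[0]*512,e[1]*384,e[2]*512,e[3]*384],1))
    save(c,n+"0.png")
E
```

```text
pics
{'time_s': 0.0, 'joint_pos': array([-1.30869160e+00,  9.18485668e-02,  1.23184121e+00,  8.10794391e-06,
        1.81980160e+00, -5.67111078e-02]), 'qvel': array([ 0.00124459, -0.0013246 ,  0.00137275, -0.00114266,  0.00167164,
       -0.00096866]), 'joint_torque': array([ 7.21241868e-04, -4.46453726e+01, -4.06441391e+01,  6.99439086e-02,
        2.95756012e-02, -1.62219471e-04]), 'tool_pos': array([ 0.18799079, -0.56950859,  0.23253825]), 'ee_rot': array([ 9.87320837e-01,  1.58734569e-01, -9.34159912e-05, -9.44763088e-04]), 'contact_force': array([-0.35094306,  0.04357856, -0.33164116]), 'ft_torque': array([ 0.03152961, -0.02439178, -0.04189173]), 'gripper_force': 0.0, 'grip_width': 1.0006927066090536} 0.011
scene dict_keys(['pixels', 'intrinsics', 'extrinsics', 'shot']) [[-0.63792962  0.44542448 -0.62820605 -0.07013318]
 [-0.77004299 -0.35950449  0.52705817  0.59916449]
 [ 0.00892171  0.81997168  0.57233456  0.63865326]
 [ 0.          0.          0.          1.        ]]
spinner 0.91 [304.9 159.7  82.3  93.3]
spinner_handle 0.67 [304.7 118.9   6.   10.6]
chopper_grip 0.56 [220.7 186.7  12.4  12.2]
side dict_keys(['pixels', 'intrinsics', 'extrinsics', 'shot']) [[-0.90570027  0.2823573  -0.3161983   0.25536416]
 [-0.42381202 -0.58637508  0.6903243   0.68348948]
 [ 0.0095073   0.75923554  0.65074649  0.6909327 ]
 [ 0.          0.          0.          1.        ]]
spinner 0.82 [265.  164.   70.4  74.3]
spinner_handle 0.51 [258.9 131.3  10.9  13.6]
```

Run:
```python
import cv2,numpy as np
a=cv2.imread("pics/scene0.png");b=cv2.imread("pics/side0.png")
a=cv2.resize(a[90:240,180:380],(800,600),interpolation=3);b=cv2.resize(b[90:240,180:380],(800,600),interpolation=3)
cv2.imwrite("pics/crop0.png",cv2.resize(np.hstack([a,b]),(800,300),interpolation=3))
```

```text
(no output)
```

View pics/scene0.png

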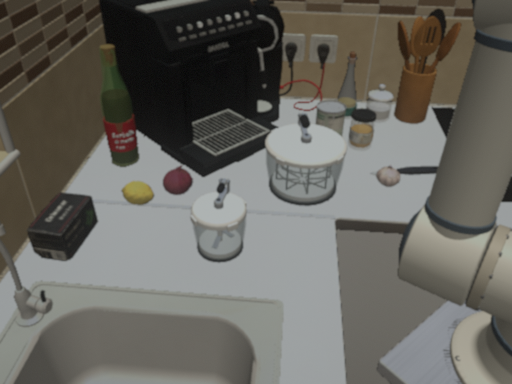

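View pics/crop0.png

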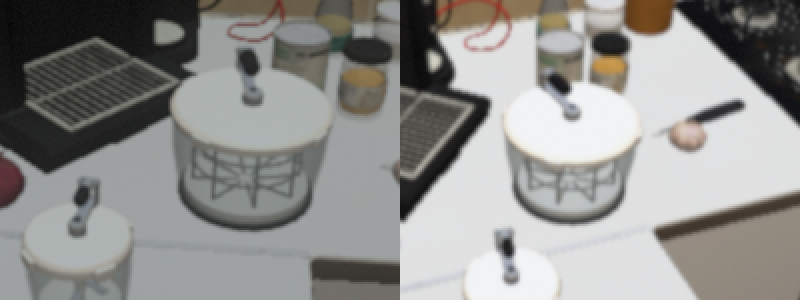

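Scene picture: spinner lid centred near (306,145), its dark handle at about (304,120) pointing away to the upper side; the chopper stands at (219,222), nearer the sink. Side crop: handle at about (259,131), hub at about (266,146).

Run:
```python
from h import *
S=eyes.camera("scene");D=eyes.camera("side")
print("handle tri",tri([ray(S,305,120.5),ray(D,259,131.5)]), atz(S,305,120.5,.15),atz(D,259,131.5,.15))
print("hub tri",tri([ray(S,306.2,139),ray(D,266,146)]), atz(S,306.2,139,.135),atz(D,266,146,.135))
print("lid c",atz(S,305.5,145,.12),atz(D,265.5,152,.12))
print("chop",atz(S,221,188,.13))
for n,c in(("S",S),("D",D)):
    for r in models.masks_of("spinner_handle",c)[:1]:
        ys,xs=np.nonzero(r["pixels"]);print(n,r["score"],xs.mean(),ys.mean(),len(xs))
```

```text
handle tri [ 0.59163264 -0.10647987  0.14674586] [ 0.5863255  -0.10037489  0.15      ] [ 0.59005795 -0.10320933  0.15      ]
hub tri [ 0.56107005 -0.0832735   0.12253308] [ 0.54349178 -0.06302966  0.135     ] [ 0.5554452  -0.07030001  0.135     ]
lid c [ 0.54397046 -0.06291057  0.12      ] [ 0.55403899 -0.06519681  0.12      ]
chop [0.51758133 0.18315741 0.13      ]
D 0.55 259.2736842105263 131.6315789473684 95
```

```bash
cat >> h.py <<'E'
def Rd(az):  # tool down, tool y at azimuth az (deg)
    a=np.radians(az);y=np.array([np.cos(a),np.sin(a),0]);z=np.array([0,0,-1.]);return np.column_stack([np.cross(y,z),y,z])
def plan(poses,claw,start=None):  # poses: list of (pos,Rm) per row; start = commanded pose
    o=arm.get_obs()
    p,r=start if start else (o["tool_pos"],R.from_quat(o["ee_rot"]).as_matrix())
    p=np.array(p,float);out=[]
    for P,Q in poses:
        t=np.round(r.T@(np.array(P)-p)*100,2);w=np.round(R.from_matrix(r.T@Q).as_rotvec(),3)
        out.append([claw]+[float(x) for x in t]+[float(x) for x in w])
        p=p+r@t/100;r=r@R.from_rotvec(w).as_matrix()
    for i in range(0,len(out),8): print(out[i:i+8])
    print("end",p.round(4),np.degrees(np.arctan2(r[1,1],r[0,1])).round(2),r[:,2].round(4))
def line(P0,P1,a0,a1,n): return [(np.array(P0)+(np.array(P1)-P0)*k/n,Rd(a0+(a1-a0)*k/n)) for k in range(1,n+1)]
E
python3 - <<'E'
from h import *
p=arm.get_obs()["tool_pos"];plan(line(p,[.56,-.09,.33],-71.7,47,16),100)
E
```

```text
[[100, 3.15, -2.12, -0.6, 0.0, 0.0, -0.13], [100, 3.39, -1.69, -0.6, 0.0, 0.0, -0.13], [100, 3.59, -1.24, -0.61, 0.0, 0.0, -0.129], [100, 3.71, -0.77, -0.6, 0.0, 0.0, -0.13], [100, 3.79, -0.28, -0.6, 0.0, 0.0, -0.129], [100, 3.79, 0.21, -0.6, 0.0, 0.0, -0.13], [100, 3.72, 0.7, -0.61, 0.0, 0.0, -0.129], [100, 3.61, 1.18, -0.6, 0.0, 0.0, -0.129]]
[[100, 3.43, 1.63, -0.6, 0.0, 0.0, -0.13], [100, 3.19, 2.05, -0.6, 0.0, 0.0, -0.129], [100, 2.89, 2.45, -0.6, -0.0, 0.0, -0.13], [100, 2.56, 2.81, -0.61, -0.0, 0.0, -0.129], [100, 2.17, 3.11, -0.6, -0.0, 0.0, -0.13], [100, 1.75, 3.37, -0.6, -0.0, 0.0, -0.129], [100, 1.3, 3.56, -0.6, -0.0, 0.0, -0.13], [100, 0.83, 3.7, -0.61, -0.0, 0.0, -0.129]]
end [ 0.56 -0.09  0.33] 46.98 [ 0. -0. -1.]
```

Call:
carry_out:
  targets:
    - [100,3.2,-2.1,-0.6,0,0,-0.13]
    - [100,3.4,-1.7,-0.6,0,0,-0.13]
    - [100,3.6,-1.2,-0.6,0,0,-0.13]
    - [100,3.7,-0.8,-0.6,0,0,-0.13]
    - [100,3.8,-0.3,-0.6,0,0,-0.13]
    - [100,3.8,0.2,-0.6,0,0,-0.13]
    - [100,3.7,0.7,-0.6,0,0,-0.13]
    - [100,3.6,1.2,-0.6,0,0,-0.13]

```text
time_s: 1.4
tool_pos: [0.375, -0.3284, 0.2822]
ee_rot: [0.776, 0.63, 0.0, 0.0]
contact_force: [-0.3, -0.3, 0.2]
grip_width: 0.997
gripper_force: 0.0
```

Call:
carry_out:
  targets:
    - [100,3.4,1.6,-0.6,0,0,-0.13]
    - [100,3.2,2.1,-0.6,0,0,-0.13]
    - [100,2.9,2.5,-0.6,0,0,-0.13]
    - [100,2.6,2.8,-0.6,0,0,-0.13]
    - [100,2.2,3.1,-0.6,0,0,-0.13]
    - [100,1.8,3.4,-0.6,0,0,-0.13]
    - [100,1.3,3.6,-0.6,0,0,-0.13]
    - [100,0.8,3.7,-0.6,0,0,-0.13]

```text
time_s: 2.2
tool_pos: [0.5606, -0.0862, 0.3301]
ee_rot: [0.36, 0.933, 0.0, 0.0]
contact_force: [0.5, -0.1, 0.5]
grip_width: 0.998
gripper_force: 0.0
```

Run:
```python
from h import *
o=arm.get_obs();print(o["tool_pos"],o["ee_rot"],o["joint_pos"])
W=eyes.camera("wrist");save(W,"w1.png");print(W["extrinsics"],W["intrinsics"])
for l in("spinner","spinner_handle","spinner_crank"):
    for r in models.masks_of(l,W)[:1]:
        ys,xs=np.nonzero(r["pixels"]);print(l,r["score"],xs.mean(),ys.mean(),len(xs),xs.min(),xs.max(),ys.min(),ys.max())
```

```text
[ 0.56055743 -0.08617473  0.33008002] [3.60353002e-01 9.32815975e-01 1.82771520e-05 2.64579203e-04] [-2.12494285e-01  4.40400008e-02  1.10724886e+00 -5.05571698e-05
  1.98977539e+00 -1.04601858e+00]
[[ 6.71709644e-01 -7.12818451e-01 -2.01732521e-01  5.04281519e-01]
 [ 7.40814520e-01  6.46332006e-01  1.82890089e-01 -3.64216144e-02]
 [ 1.87546391e-05 -2.72295417e-01  9.62213700e-01  4.81236948e-01]
 [ 0.00000000e+00  0.00000000e+00  0.00000000e+00  1.00000000e+00]] [[329.73378368   0.         256.87034116]
 [  0.         329.73378368 191.39279721]
 [  0.           0.           1.        ]]
spinner 0.9 261.03623991935484 155.83860887096773 19840 182 340 78 235
spinner_handle 0.95 265.28047337278105 202.59881656804734 845 255 276 179 230
spinner_crank 0.76 264.045652173913 191.68115942028984 1380 251 277 152 231
```

View pics/w1.png

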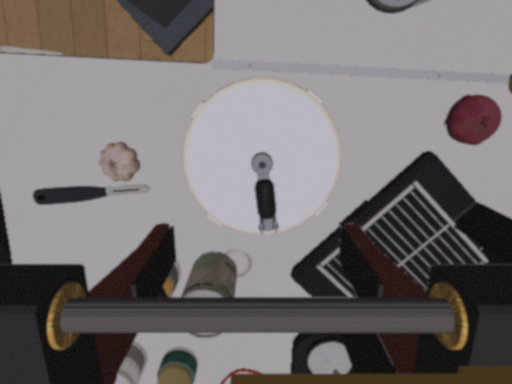

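Wrist picture: lid circle centred at (261,156), hub at (262,162), black handle from (264,180) to the fork at (268,226). The coffee machine's tray lies lower right and the jars below.

Run:
```python
from h import *
W=eyes.camera("wrist");S=eyes.camera("scene")
for n,u,v,z in(("lid",261.2,156.5,.12),("hub",262,162,.135),("handle end",264,181,.15),("handle hinge",268,225,.15),("handle c",265.3,202.6,.155)):
    print(n,atz(W,u,v,z).round(4))
ax=atz(W,261.2,156.5,.12);h=atz(W,268,225,.15)-ax;print(np.degrees(np.arctan2(h[1],h[0])),np.hypot(*h[:2]))
h=atz(W,268,225,.15)-atz(W,264,181,.15);print("az handle",np.degrees(np.arctan2(h[1],h[0])),np.hypot(*h[:2]))
print("S tri handle",tri([ray(W,265.3,202.6),ray(S,305,120.5)]),"axis",tri([ray(W,262,162),ray(S,306.2,139)]))
for u,v in((430,155),(295,272),(470,205),(440,285)): print("tray",atz(W,u,v,.04).round(3),"if z.25",atz(W,u,v,.25).round(3))
for u,v in((285,25),(280,60),(190,85),(185,115)): print("S",[atz(S,u,v,z).round(3) for z in(.1,.25,.3)])
```

```text
lid [ 0.5527 -0.0755  0.12  ]
hub [ 0.5557 -0.0773  0.135 ]
handle end [ 0.5695 -0.0874  0.15  ]
handle hinge [ 0.6085 -0.1168  0.15  ]
handle c [ 0.5865 -0.1011  0.155 ]
-36.5541511131537 0.06936216125053464
az handle -37.120429235580076 0.04881867043067016
S tri handle [ 0.58814811 -0.10232407  0.14864035] axis [ 0.55753944 -0.07847935  0.12334243]
tray [0.715 0.085 0.04 ] if z.25 [0.615 0.027 0.25 ]
tray [ 0.726 -0.164  0.04 ] if z.25 [ 0.62  -0.103  0.25 ]
tray [0.812 0.086 0.04 ] if z.25 [0.665 0.027 0.25 ]
tray [ 0.89  -0.017  0.04 ] if z.25 [ 0.706 -0.026  0.25 ]
S [array([ 1.263, -0.67 ,  0.1  ]), array([ 0.892, -0.316,  0.25 ]), array([ 0.768, -0.198,  0.3  ])]
S [array([ 0.999, -0.403,  0.1  ]), array([ 0.701, -0.124,  0.25 ]), array([ 0.602, -0.031,  0.3  ])]
S [array([ 1.01 , -0.072,  0.1  ]), array([0.709, 0.115, 0.25 ]), array([0.609, 0.177, 0.3  ])]
S [array([0.862, 0.041, 0.1  ]), array([0.602, 0.196, 0.25 ]), array([0.516, 0.248, 0.3  ])]
```

View pics/side0.png

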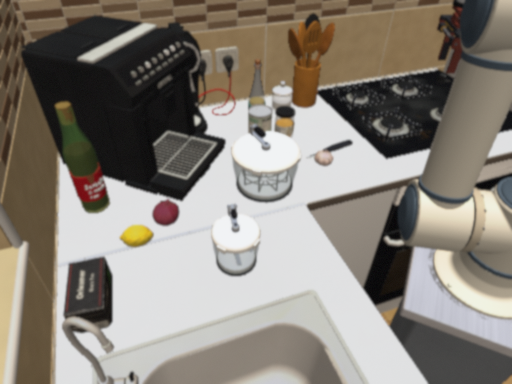

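Run:
```python
from h import *
p=arm.get_obs()["tool_pos"];plan(line(p,[.582,-.097,.22],47.7,53,4),60)
```

```text
[[60, -0.56, 0.23, 2.74, -0.0, 0.0, -0.03], [60, -0.57, 0.2, 2.74, -0.0, -0.0, -0.023], [60, -0.58, 0.2, 2.74, -0.0, -0.0, -0.023], [60, -0.57, 0.18, 2.74, -0.0, -0.0, -0.023]]
end [ 0.582 -0.097  0.22 ] 53.0 [-3.e-04 -3.e-04 -1.e+00]
```

Call:
carry_out:
  targets:
    - [60,-0.6,0.2,2.75,0,0,-0.03]
    - [60,-0.6,0.2,2.75,0,0,-0.025]
    - [60,-0.6,0.2,2.75,0,0,-0.025]
    - [60,-0.5,0.2,2.75,0,0,-0.02]

```text
time_s: 2.9
tool_pos: [0.5819, -0.098, 0.2188]
ee_rot: [0.317, 0.948, -0.0, 0.0]
contact_force: [-0.1, 0.5, -0.5]
grip_width: 0.675
gripper_force: 0.0
```

Run:
```python
from h import *
o=arm.get_obs();print(o["tool_pos"],o["ee_rot"],o["grip_width"])
W=eyes.camera("wrist");save(W,"w2.png")
for l in("spinner_handle",):
    for r in models.masks_of(l,W)[:1]:
        m=r["pixels"];ys,xs=np.nonzero(m);print(l,r["score"],xs.mean(),ys.mean(),len(xs),xs.min(),xs.max(),ys.min(),ys.max(),atz(W,xs.mean(),ys.mean(),.153))
```

```text
[ 0.58190532 -0.09803366  0.21875277] [ 3.16960757e-01  9.48438616e-01 -1.14197846e-04  2.39386197e-04] 0.6750418719573759
spinner_handle 0.82 260.5229095074456 218.38888888888889 1746 246 274 184 260 [ 0.58754835 -0.10019492  0.153     ]
```

View pics/w2.png

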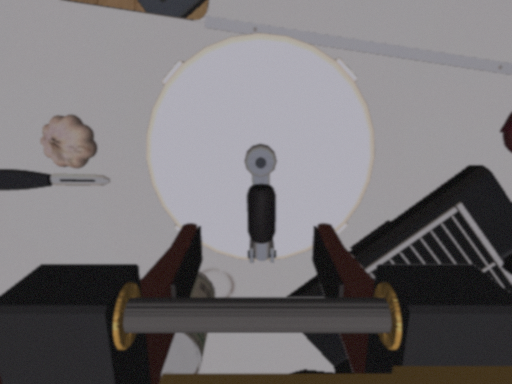

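Close picture: the handle runs straight down the image, hub (261,160), sleeve (261,184–242), fork pin about (262,253), so the fingers are square to it.

Run:
```python
from h import *
W=eyes.camera("wrist")
W1=dict(W)
a=[atz(W,*q) for q in((261,147.5,.12),(260.5,160,.135),(261,184,.153),(261,242,.153),(262,253,.15))]
print(np.round(a,4))
h=a[4]-a[1];print(np.degrees(np.arctan2(h[1],h[0])),np.hypot(*h[:2]))
p=arm.get_obs()["tool_pos"]
A=(a[1]+a[0])/2;u=h[:2]/np.hypot(*h[:2]);print("off tool",Rd(53).T@(np.array([*(a[4][:2]-.032*u),.146])-p)*100)
```

```text
[[ 0.5493 -0.0718  0.12  ]
 [ 0.5545 -0.0762  0.135 ]
 [ 0.5651 -0.0839  0.153 ]
 [ 0.5986 -0.1089  0.153 ]
 [ 0.607  -0.1143  0.15  ]]
-35.915446346958646 0.06479046644708472
off tool [0.11485708 0.15480542 7.164357  ]
```

Call:
carry_out:
  targets:
    - [50,0.05,0.05,2.4,0,0,-0.01]
    - [50,0.05,0.05,2.4,0,0,0]
    - [50,0,0.05,2.4,0,0,0]
    - [50,0,0,0,0,0,0]
    - [10,0,0,0,0,0,0]
    - [10,0,0,0,0,0,0]
    - [10,0,0,0,0,0,0]
    - [10,0,0,0,0,0,0]
  force: 8

```text
time_s: 3.85
tool_pos: [0.5832, -0.095, 0.1493]
ee_rot: [0.311, 0.95, -0.0, 0.001]
contact_force: [0.6, -0.4, 1.7]
grip_width: 0.224
gripper_force: 8.0
```

Run:
```python
from h import *
o=arm.get_obs();print(o["tool_pos"],o["ee_rot"],o["grip_width"],o["gripper_force"],o["contact_force"])
p=o["tool_pos"];g=.032;h=np.array([.6075,-.115]);u=np.array([np.cos(np.radians(-36.3)),np.sin(np.radians(-36.3))])
print("grip dist from hinge",(h-p[:2])@u)
```

```text
[ 0.58317737 -0.09501527  0.14931534] [ 3.11265640e-01  9.50322040e-01 -8.66604502e-05  1.30916248e-03] 0.22420883673407607 8.009523265063763 [ 0.56465736 -0.44752311  1.65664835]
grip dist from hinge 0.031433518888351004
```

Call:
carry_out:
  targets:
    - [10,-0.06,0,-0.61,0,0,0]
    - [10,-0.18,0,-0.6,0,0,0]
    - [10,-0.29,0,-0.54,0,0,0]
    - [10,-0.39,0,-0.48,0,0,0]
    - [10,-0.48,0,-0.39,0,0,0]
    - [10,-0.54,0,-0.29,0,0,0]
    - [10,-0.6,0,-0.18,0,0,0]
    - [10,-0.6,0,-0.06,0,0,0]

```text
time_s: 4.65
tool_pos: [0.6081, -0.113, 0.181]
ee_rot: [0.311, 0.95, 0.0, 0.0]
contact_force: [-5.4, 3.1, 4.9]
grip_width: 0.221
gripper_force: 8.0
```

Call:
carry_out:
  targets:
    - [10,-0.2,0,0,0,0,0]
    - [10,0,0,0,0,0,0]

```text
time_s: 4.85
tool_pos: [0.6102, -0.1145, 0.1812]
ee_rot: [0.311, 0.95, 0.0, 0.001]
contact_force: [-3.0, 1.9, 4.4]
grip_width: 0.222
gripper_force: 8.0
```

Run:
```python
from h import *
o=arm.get_obs();print(o["tool_pos"],o["ee_rot"],o["grip_width"],o["gripper_force"],o["contact_force"])
a=[eyes.camera(n)["pixels"] for n in("scene","side")]
w=eyes.camera("wrist")["pixels"]
f=lambda i:cv2.resize(i[90:190,230:330],(400,400),interpolation=2)
cv2.imwrite("pics/up.png",np.hstack([f(a[0]),f(a[1])])[...,::-1])
```

```text
[ 0.61017195 -0.11446609  0.18124323] [3.11136936e-01 9.50364473e-01 2.91054242e-04 1.04462517e-03] 0.22245168146311875 7.997781825251877 [-3.03743463  1.92737765  4.40223409]
```

View pics/up.png

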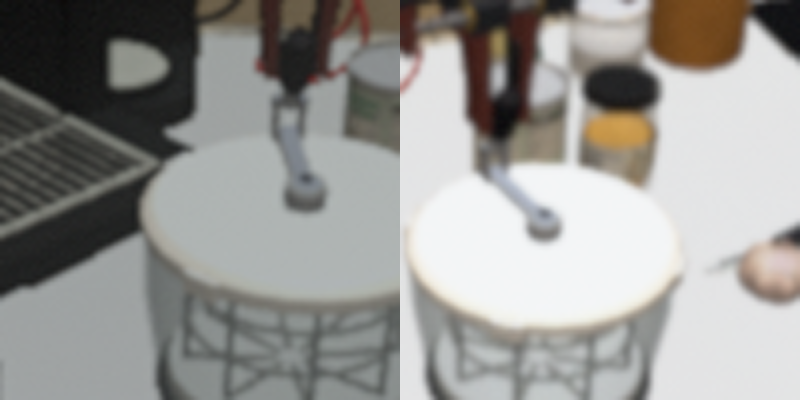

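Handle is upright: its black sleeve stands above the fork in both views, at (293,60) in the left crop. Next is the circle, 375° clockwise.

Run:
```python
from h import *
o=arm.get_obs();z=o["tool_pos"][2];c=np.array([.555,-.0762]);P=[]
for k in range(1,41):
    a=np.radians(-36-375*k/40);P.append((np.array([*(c+.0665*np.array([np.cos(a),np.sin(a)])),z]),Rd(53.8-15*k/40)))
plan(P,10,(o["tool_pos"],Rd(53.8)))
```

```text
[[10, 0.15, -1.23, 0.0, 0.0, 0.0, 0.007], [10, 0.25, -1.06, 0.0, 0.0, 0.0, 0.006], [10, 0.41, -1.0, 0.0, 0.0, 0.0, 0.007], [10, 0.57, -0.93, 0.0, 0.0, 0.0, 0.006], [10, 0.71, -0.82, 0.0, 0.0, 0.0, 0.007], [10, 0.82, -0.71, 0.0, 0.0, 0.0, 0.006], [10, 0.93, -0.57, 0.0, 0.0, 0.0, 0.007], [10, 1.0, -0.42, 0.0, 0.0, 0.0, 0.006]]
[[10, 1.06, -0.25, 0.0, 0.0, 0.0, 0.007], [10, 1.09, -0.08, 0.0, 0.0, 0.0, 0.006], [10, 1.08, 0.08, 0.0, 0.0, 0.0, 0.007], [10, 1.06, 0.25, 0.0, 0.0, 0.0, 0.007], [10, 1.0, 0.42, 0.0, 0.0, 0.0, 0.006], [10, 0.93, 0.57, 0.0, 0.0, 0.0, 0.007], [10, 0.82, 0.7, 0.0, 0.0, 0.0, 0.006], [10, 0.71, 0.83, 0.0, 0.0, 0.0, 0.007]]
[[10, 0.57, 0.93, 0.0, 0.0, 0.0, 0.006], [10, 0.41, 1.0, 0.0, 0.0, 0.0, 0.007], [10, 0.26, 1.06, 0.0, 0.0, 0.0, 0.006], [10, 0.08, 1.08, 0.0, 0.0, 0.0, 0.007], [10, -0.08, 1.08, 0.0, 0.0, 0.0, 0.006], [10, -0.26, 1.06, 0.0, 0.0, 0.0, 0.007], [10, -0.41, 1.01, 0.0, 0.0, 0.0, 0.007], [10, -0.57, 0.92, 0.0, 0.0, 0.0, 0.006]]
[[10, -0.7, 0.83, 0.0, 0.0, 0.0, 0.007], [10, -0.83, 0.71, 0.0, 0.0, 0.0, 0.006], [10, -0.93, 0.56, 0.0, 0.0, 0.0, 0.007], [10, -1.0, 0.42, 0.0, 0.0, 0.0, 0.006], [10, -1.06, 0.25, 0.0, 0.0, 0.0, 0.007], [10, -1.08, 0.09, 0.0, 0.0, 0.0, 0.006], [10, -1.08, -0.09, 0.0, 0.0, 0.0, 0.007], [10, -1.06, -0.25, 0.0, 0.0, 0.0, 0.006]]
[[10, -1.01, -0.42, 0.0, 0.0, 0.0, 0.007], [10, -0.92, -0.56, 0.0, 0.0, 0.0, 0.007], [10, -0.83, -0.71, 0.0, 0.0, 0.0, 0.006], [10, -0.71, -0.83, 0.0, 0.0, 0.0, 0.007], [10, -0.56, -0.92, 0.0, 0.0, 0.0, 0.006], [10, -0.42, -1.01, 0.0, 0.0, 0.0, 0.007], [10, -0.25, -1.05, 0.0, 0.0, 0.0, 0.006], [10, -0.09, -1.09, 0.0, 0.0, 0.0, 0.007]]
end [ 0.5968 -0.1279  0.1812] 38.79 [ 0.  0. -1.]
```

Call:
carry_out:
  targets:
    - [10,0.15,-1.2,0,0,0,0.007]
    - [10,0.25,-1.05,0,0,0,0.006]
    - [10,0.4,-1.0,0,0,0,0.007]
    - [10,0.57,-0.93,0,0,0,0.006]
    - [10,0.71,-0.82,0,0,0,0.007]
    - [10,0.82,-0.71,0,0,0,0.006]
    - [10,0.93,-0.57,0,0,0,0.007]
    - [10,1.0,-0.42,0,0,0,0.006]
  force: 12

```text
time_s: 5.8
tool_pos: [0.5306, -0.1387, 0.1804]
ee_rot: [0.336, 0.942, 0.0, 0.001]
contact_force: [4.5, 4.9, 5.1]
grip_width: 0.219
gripper_force: 12.0
```

Call:
carry_out:
  targets:
    - [10,1.06,-0.25,0,0,0,0.007]
    - [10,1.09,-0.08,0,0,0,0.006]
    - [10,1.08,0.08,0,0,0,0.007]
    - [10,1.06,0.25,0,0,0,0.007]
    - [10,1.0,0.42,0,0,0,0.006]
    - [10,0.93,0.57,0,0,0,0.007]
    - [10,0.82,0.7,0,0,0,0.006]
    - [10,0.71,0.83,0,0,0,0.007]

```text
time_s: 6.6
tool_pos: [0.4914, -0.0693, 0.1803]
ee_rot: [0.361, 0.933, 0.001, 0.005]
contact_force: [15.2, -2.5, 0.4]
grip_width: 0.226
gripper_force: 12.0
```

Call:
carry_out:
  targets:
    - [10,0.57,0.93,0,0,0,0.006]
    - [10,0.41,1.0,0,0,0,0.007]
    - [10,0.26,1.06,0,0,0,0.006]
    - [10,0.08,1.08,0,0,0,0.007]
    - [10,-0.08,1.08,0,0,0,0.006]
    - [10,-0.26,1.06,0,0,0,0.007]
    - [10,-0.41,1.01,0,0,0,0.007]
    - [10,-0.57,0.92,0,0,0,0.006]

```text
time_s: 7.4
tool_pos: [0.5447, -0.0118, 0.1803]
ee_rot: [0.386, 0.923, -0.001, 0.001]
contact_force: [0.1, -3.7, 5.5]
grip_width: 0.224
gripper_force: 12.0
```

Call:
carry_out:
  targets:
    - [10,-0.7,0.83,0,0,0,0.007]
    - [10,-0.83,0.71,0,0,0,0.006]
    - [10,-0.93,0.56,0,0,0,0.007]
    - [10,-1.0,0.42,0,0,0,0.006]
    - [10,-1.06,0.25,0,0,0,0.007]
    - [10,-1.08,0.09,0,0,0,0.006]
    - [10,-1.08,-0.09,0,0,0,0.007]
    - [10,-1.06,-0.25,0,0,0,0.006]

```text
time_s: 8.2
tool_pos: [0.6164, -0.0492, 0.1804]
ee_rot: [0.409, 0.913, 0.001, 0.002]
contact_force: [1.9, 0.6, 5.0]
grip_width: 0.219
gripper_force: 12.0
```

Call:
carry_out:
  targets:
    - [10,-1.01,-0.42,0,0,0,0.007]
    - [10,-0.92,-0.56,0,0,0,0.007]
    - [10,-0.83,-0.71,0,0,0,0.006]
    - [10,-0.71,-0.83,0,0,0,0.007]
    - [10,-0.56,-0.92,0,0,0,0.006]
    - [10,-0.42,-1.01,0,0,0,0.007]
    - [10,-0.25,-1.05,0,0,0,0.006]
    - [10,-0.09,-1.09,0,0,0,0.007]

```text
time_s: 9.0
tool_pos: [0.5959, -0.1284, 0.1803]
ee_rot: [0.433, 0.901, 0.0, 0.0]
contact_force: [-2.1, 3.1, 6.9]
grip_width: 0.223
gripper_force: 12.0
```

Run:
```python
from h import *
o=arm.get_obs();print(o["tool_pos"],o["ee_rot"],o["grip_width"],o["gripper_force"],o["contact_force"])
a=[eyes.camera(n)["pixels"] for n in("scene","side")]
f=lambda i:cv2.resize(i[90:190,230:330],(400,400),interpolation=2)
cv2.imwrite("pics/up2.png",np.hstack([f(a[0]),f(a[1])])[...,::-1])
```

```text
[ 0.59589791 -0.12836936  0.18032528] [4.33049403e-01 9.01370028e-01 2.04004320e-04 4.95198512e-04] 0.2229411445284463 12.004156584189332 [-2.14903676  3.1065252   6.87606417]
```

View pics/up2.png

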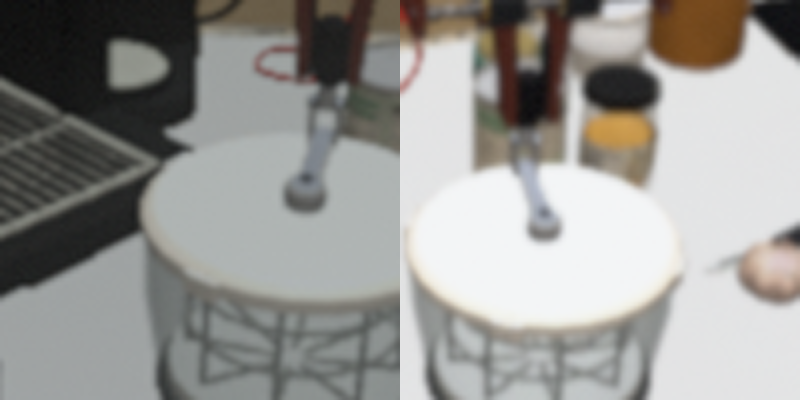

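The crank arm ended a little clockwise of where it began, so it has made more than one turn, and the handle is still upright. Fold it back by the reversed arc.

Call:
carry_out:
  targets:
    - [10,0.75,0,0.05,0,0,0]
    - [10,0.6,0,0.18,0,0,0]
    - [10,0.54,0,0.29,0,0,0]
    - [10,0.48,0,0.39,0,0,0]
    - [10,0.39,0,0.48,0,0,0]
    - [10,0.29,0,0.54,0,0,0]
    - [10,0.18,0,0.6,0,0,0]
    - [10,0.06,0,0.6,0,0,0]
  force: 8

```text
time_s: 9.9
tool_pos: [0.5747, -0.0994, 0.1469]
ee_rot: [0.432, 0.902, 0.001, -0.002]
contact_force: [-2.5, 5.5, 4.8]
grip_width: 0.223
gripper_force: 8.1
```

Call:
carry_out:
  targets:
    - [10,0,0,0.25,0,0,0]
    - [10,0,0,0.2,0,0,0]
    - [10,0,0,0,0,0,0]

```text
time_s: 10.2
tool_pos: [0.5745, -0.0991, 0.1413]
ee_rot: [0.432, 0.902, 0.001, -0.003]
contact_force: [-2.4, 6.1, 1.1]
grip_width: 0.225
gripper_force: 8.0
```

Call:
carry_out:
  targets:
    - [55,0,0,0,0,0,0]
    - [55,0,0,0,0,0,0]
    - [55,0,0,-1,0,0,0]
    - [55,0,0,-3,0,0,0]
    - [55,0,0,-4,0,0,0]
    - [55,0,0,-4,0,0,0]
    - [55,0,0,0,0,0,0]

```text
time_s: 10.9
tool_pos: [0.5773, -0.1024, 0.2716]
ee_rot: [0.433, 0.901, 0.001, 0.006]
contact_force: [0.2, -0.2, 1.2]
grip_width: 0.547
gripper_force: 0.0
```

Run:
```python
from h import *
o=arm.get_obs();print(o["tool_pos"],o["grip_width"],o["contact_force"])
a=[eyes.camera(n) for n in("scene","side","wrist")]
f=lambda i:cv2.resize(i[90:190,230:330],(400,400),interpolation=2)
w=a[2]["pixels"][100:290,166:356]
cv2.imwrite("pics/fold.png",cv2.resize(np.hstack([f(a[0]["pixels"]),f(a[1]["pixels"]),cv2.resize(w,(400,400))])[...,::-1],(798,266)))
for r in models.masks_of("spinner_handle",a[2])[:1]:
    ys,xs=np.nonzero(r["pixels"]);print(r["score"],xs.min(),xs.max(),ys.min(),ys.max())
W=a[2]
for th in (0,.2,.4):
    az=np.radians(-51.3);u=np.array([np.cos(az),np.sin(az)]);hg=np.array([.555,-.0765])+.065*u
    e=[*(hg-.052*np.cos(th)*u),.15+.052*np.sin(th)];print(th,proj(W,[*hg,.15]),proj(W,e),proj(a[0],e),proj(a[1],e))
```

```text
[ 0.57730507 -0.1023719   0.27156379] 0.5472468622057971 [ 0.23195017 -0.18288853  1.19340974]
0.73 245 269 172 235
0 (np.float64(257.05128970687946), np.float64(225.79503161631396)) (np.float64(257.1291930108224), np.float64(166.779339030883)) (np.float64(308.0303826323453), np.float64(126.15721418150032)) (np.float64(265.9766267503757), np.float64(137.13089971680438))
0.2 (np.float64(257.05128970687946), np.float64(225.79503161631396)) (np.float64(257.16083583876525), np.float64(170.70366559149733)) (np.float64(308.4396270508302), np.float64(121.69378664225431)) (np.float64(266.02074221987965), np.float64(133.48714657519568))
0.4 (np.float64(257.05128970687946), np.float64(225.79503161631396)) (np.float64(257.18984488461285), np.float64(177.3926441861701)) (np.float64(308.9400066138571), np.float64(116.93974750432028)) (np.float64(265.84477454221917), np.float64(129.5176593745179))
```

View pics/fold.png

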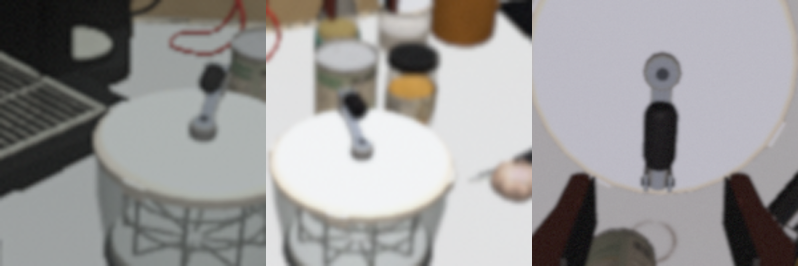

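Scene/side crops show the sleeve lying over the arm towards the hub, perhaps very slightly raised (its near end is at wrist row 172, predicted 167 if flat). I'll press gently from above with shut fingers to make sure.

Call:
carry_out:
  targets:
    - [0,0.4,0,2,0,0,0]
    - [0,0.4,0,2,0,0,0]
    - [0,0.3,0,2,0,0,0]
    - [0,0,0,1,0,0,0]
    - [0,0,0,0.8,0,0,0]
    - [0,0,0,0.6,0,0,0]
    - [0,0,0,0.4,0,0,0]
    - [0,0,0,0,0,0,0]

```text
time_s: 11.9
tool_pos: [0.5691, -0.0933, 0.1753]
ee_rot: [0.433, 0.902, 0.0, 0.0]
contact_force: [0.3, -0.0, 0.6]
grip_width: 0.002
gripper_force: 0.0
```

Call:
carry_out:
  targets:
    - [0,0,0,0.3,0,0,0]
    - [0,0,0,0.3,0,0,0]

```text
time_s: 12.1
tool_pos: [0.5694, -0.0933, 0.1702]
ee_rot: [0.433, 0.902, 0.0, 0.001]
contact_force: [-1.2, 1.5, 9.2]
grip_width: 0.005
gripper_force: 5.0
```

Call:
carry_out:
  targets:
    - [0,0,0,0.2,0,0,0]
    - [0,0,0,0.2,0,0,0]

```text
time_s: 12.3
tool_pos: [0.5702, -0.0928, 0.1694]
ee_rot: [0.432, 0.902, 0.001, 0.003]
contact_force: [-3.4, 4.5, 17.7]
grip_width: 0.008
gripper_force: 9.1
```

The fingertips met a firm stop at 0.159 m, the height of the flat sleeve's top. Lift off and check.

Call:
carry_out:
  targets:
    - [0,0,0,-1,0,0,0]
    - [0,0,0,-3,0,0,0]
    - [0,0,0,-4,0,0,0]
    - [0,0,0,-4,0,0,0]
    - [0,0,0,-4,0,0,0]
    - [0,0,0,0,0,0,0]

```text
time_s: 12.9
tool_pos: [0.5699, -0.0936, 0.3327]
ee_rot: [0.433, 0.902, 0.001, 0.005]
contact_force: [0.2, 0.4, 0.4]
grip_width: 0.008
gripper_force: 0.0
```

Run:
```python
from h import *
print(arm.get_obs()["contact_force"])
a=[eyes.camera(n) for n in("scene","side","wrist")]
f=lambda i:cv2.resize(i[90:190,230:330],(400,400),interpolation=2)
w=a[2]["pixels"][100:290,166:356]
cv2.imwrite("pics/fold2.png",cv2.resize(np.hstack([f(a[0]["pixels"]),f(a[1]["pixels"]),cv2.resize(w,(400,400))])[...,::-1],(798,266)))
```

```text
[0.16003535 0.41697399 0.38365491]
```

View pics/fold2.png

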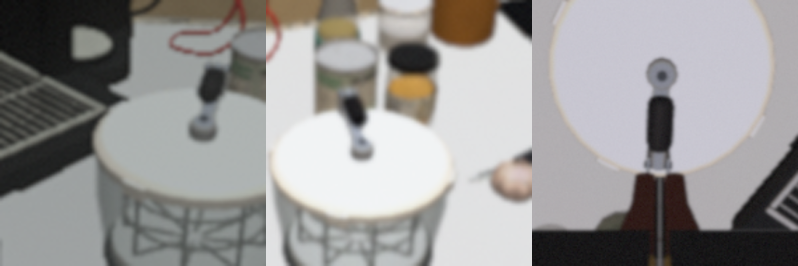

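The sleeve now lies lower, its near end close to the hub in all three views (fork visible behind it), so it is flat. The gripper is clear.

```bash
python3 -c "
from station import arm
print(arm.close_job())"
```

```text
the job is handed in; nothing more can be done
None
```

The spinner's handle was swung upright, its crank turned about 375° clockwise, and the handle folded flat again and let go; the chopper was not touched, and the job was handed in at about 13 s.

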